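# Let a feed roller out of the dispenser without slamming its lid

### The job

Let the roller out of the orange dispenser: press its lever right down with your fingertips so that the lid swings wide open and the roller rolls into the catch tray, then ease the lever back up over a second or more so that the lid shuts without slamming. Work by the lever alone, without touching either lid or roller, and leave the roller in the tray. Keep the blue dispenser shut and the loose things around where they are.

Things in the scene. Friction and masses are not known exactly. Their poses are not given: they have to be found in the camera images.
- disp_orange: Orange roller dispenser, fixed, grey steel with orange lid frame and lever pad; 207 x 100 mm, 73 mm high shut, 135 with the lid up. Origin on the worktop; z up; local +x runs from the lever (near the robot, front end x = -137 mm) along the sloping trough to the catch tray (far end x = 157). Lever axis parallel to y at x = -35, z = 45 mm; lid hinge at x = -12, z = 70.
- disp_orange_pad (a point): Centre of the top face of the orange lever pad (34 mm along the lever x 40 mm across, 8 mm thick), 85 mm in front of the lever axis; moves with the lever. At rest 65 mm above the worktop (pad level); pressed right down 31 mm above it (pad tipped 0.38 rad), moving almost straight down (under 3 mm sideways). A flat fingertip then rests on the inner, higher part, some 35 mm above the worktop.
- disp_orange_lever (a joint): Angle of the orange lever, rad: 0 at rest (pad up), 0.38 pressed down onto its stop. A spring and the lid's weight push it back up: about 4 N at the pad to start, 5 to 8 N right down. Let go, it snaps back up and the lid slams.
- disp_orange_lid (a joint): Angle of the orange lid, rad: 0 shut, about 0.65 wide open; linked to the lever, lid angle = 1.7 x lever angle. The lid is 114 mm long and 82 mm wide, hinged at the high end of the trough beside the lever; the lip at its free end holds the roller back until the lid is about 0.3 rad open.
- disp_blue: Blue roller dispenser, fixed, grey steel with blue lid frame and lever pad; 207 x 100 mm, 73 mm high shut, 135 with the lid up. Origin on the worktop; z up; local +x runs from the lever (near the robot, front end x = -137 mm) along the sloping trough to the catch tray (far end x = 157). Lever axis parallel to y at x = -35, z = 45 mm; lid hinge at x = -12, z = 70.
- disp_blue_pad (a point): Centre of the top face of the blue lever pad (34 mm along the lever x 40 mm across, 8 mm thick), 85 mm in front of the lever axis; moves with the lever. At rest 65 mm above the worktop (pad level); pressed right down 31 mm above it (pad tipped 0.38 rad), moving almost straight down (under 3 mm sideways). A flat fingertip then rests on the inner, higher part, some 35 mm above the worktop.
- disp_blue_lever (a joint): Angle of the blue lever, rad: 0 at rest (pad up), 0.38 pressed down onto its stop. A spring and the lid's weight push it back up: about 4 N at the pad to start, 5 to 8 N right down. Let go, it snaps back up and the lid slams.
- disp_blue_lid (a joint): Angle of the blue lid, rad: 0 shut, about 0.65 wide open; linked to the lever, lid angle = 1.7 x lever angle. The lid is 114 mm long and 82 mm wide, hinged at the high end of the trough beside the lever; the lip at its free end holds the roller back until the lid is about 0.3 rad open.
- disp_orange_roller: Loose white feed roller with steel shaft ends in the orange dispenser, 22 mm in diameter, 56 mm long over the shaft ends, 40 g; origin at its centre, axis along its local y. At the start it lies in the trough behind the lid's lip, about 36 mm above the worktop; once let out it rolls by itself into the catch tray and lies there with its centre about 24 mm above the worktop.
- disp_blue_roller: Loose white feed roller with steel shaft ends in the blue dispenser, 22 mm in diameter, 56 mm long over the shaft ends, 40 g; origin at its centre, axis along its local y. At the start it lies in the trough behind the lid's lip, about 36 mm above the worktop; once let out it rolls by itself into the catch tray and lies there with its centre about 24 mm above the worktop.
- disp_orange_tray (a point): Centre of the floor of the orange dispenser's catch tray, 125 mm along local x from the dispenser's origin; the tray is 57 mm long, 67 mm wide inside.
- usb_stick: Dark data stick, 17 x 54 x 8 mm, lying loose on the worktop; origin at the centre of its underside. Bystander.
- flux_bottle: White dropper bottle, 32 mm in diameter, 100 mm high, standing loose; origin at the centre of its underside. Bystander.
- clip: Green spring clip, 23 x 38 x 20 mm, loose; origin at the centre of its underside. Bystander.
- brick: Black power brick, 50 x 128 x 32 mm, loose; origin at the centre of its underside. Bystander.

How it is judged:
By the outcome, as a careful person would: the job done as asked, in the order asked, and still so for the second after the job is handed in, with the robot touching nothing.
It also fails if it takes over 38 s, if anything falls off the work surface, if the arm or the gripper's body presses on something with over 40 N, if the wrist force passes 120 N, or if a joint passes its speed limit or range.

### The arm

A 7-joint arm with a two-finger parallel gripper is mounted at the origin on a cart in front of the work surface, level with it; the furniture and walls round the work are solid. World frame = base frame: x ahead of the robot, y to its left, z up, the work surface at z = 0. Lengths are in m, angles in rad, forces in N, time in s.
With the tool pointing down it reaches from about 0.4 to 0.85 m from the base axis. Payload 10.4 kg.
Tool frame: the origin (TCP) lies between the finger pads; the fingertips stand 8 mm ahead of it and the grasp point (between the pads) lies 11 mm behind it; z points along the fingers, x is the direction in which the jaws open and shut, and the axes are right-handed (so a half turn about z gives the same grasp; the last joint's range is limited). The gripper opens to 87 mm and grips with 3 to 60 N. Pads are 19 mm wide; open, the fingers measure 117 mm over their backs; the gripper's body (75 mm by 190 mm) begins 51 mm behind the grasp point.
Start: joints at [1.13, 0.332, -0.065, 1.46, 0.022, 1.35, -0.088], TCP at [0.254, -0.571, 0.231] pointing down, gripper open.
Joint ranges: [-2.6, 2.6], [-0.5, 2.12], [-1.47, 1.34], [0.16, 2.42], [-1.27, 4.41], [0.06, 2.06], [-2.6, 2.6]. Speed limits (rad/s): [2.22, 2.22, 2.79, 2.79, 3.14, 3.14, 3.14].

### API

Orientations are given as a unit quaternion [x, y, z, w].
In Python, from bench import r, viewer gives the robot as it stands.
- The arm moves only by the tool apply_moves, never from a script. Its argument "increments" is a list of rows, each an object with "grip": the closure in counts, from 0 (fully open) to 255 (shut); "xyz": the shift along the tool's x, y, z in mm, a list of three; "rotation": the turn, a rotation vector about the tool's x, y, z in degrees, a list of three. A call has 1 to 5 rows; each row is the pose to reach, as a shift and turn from the pose measured when the call began, along the tool's axes at that moment; what a row does not reach only later rows make up. A row lasts 1/8 s, in which the tool goes at most 62.5 mm and 10.7 degrees, less where a joint would pass 70% of its speed; a pose out of reach is approached as far as the arm can. A call with a gripper value outside its range is refused whole. The fingers move at their own pace and stop on an object; "squeeze" is the grip in N (left out, the last holds). Time passes only in rows, so rows that repeat a pose let the fingers close. It gives the time, the measured TCP pose, the force and the opening at its end, in the units of the state.
- r.read_state(): the state, without advancing time (a new reading comes with each control period).
- viewer.camera(name): name is "scene" or "top"; returns a dict with "img" (400x640x3 uint8, blue, green, red), "range_z" (400x640 float32, m along the optical axis (not along the pixel's ray), 0 where there is no reading), "vertical_fov" (degrees; the focal length in pixels is half the picture's height over the tangent of half this angle, whatever the lens; pixels are square), "cx", "cy" (the principal point, pixels), "rvec" (rotation vector, rad) and "tvec" (3), from world to camera coordinates, as OpenCV has them. Camera axes: x right, y down, z forward; pixel columns grow to the right and rows downward; lengths in m; the calibration is good to about 2 mm. A picture is of the moment at which its call begins.
- r.close_job(): hands the job in, once; it reports no verdict.
The state is a dict: "time": time; "joint_positions": joint angles; "joint_vel": joint speeds; "joint_torque": joint torques, N m; "ee_pos": TCP position; "eef_rot": TCP orientation; "ft_force": force on the tool from outside, world axes, zero at the start; "torque": the same for the moment, N m; "width": finger opening in m.
Only numpy, scipy, OpenCV 4.12 (cv2) and the standard library are available. Lean on these libraries where they do the work, as an engineer would, in place of code of your own. Each camera call takes 0.05 s, during which the arm holds its last target.

## Working session

There is one attempt and no reset: what is moved stays moved. The work goes in short steps, Python scripts to look and compute and a tool call to move; the robot and the scene stay as the last step left them, time stands still between calls to the robot, and variables do not carry over. Pictures are saved under pics/ and viewed, and the job is handed in when it is done.

Besides the shell and the picture viewer there is one more tool, called as name(argument=value, ...) on one line, values as JSON. apply_moves: Moves the arm, as the interface text tells. Its arguments: {"type":"object","properties":{"increments":{"type":"array","items":{"type":"object","properties":{"grip":{"type":"number"},"xyz":{"type":"array","items":{"type":"number"}},"rotation":{"type":"array","items":{"type":"number"}}}}},"squeeze":{"type":"number"}},"required":["increments"]}

```bash
ls; mkdir -p pics; cat > h.py <<'E'
import numpy as np, cv2
from bench import r, viewer
from scipy.spatial.transform import Rotation as R
def cam(n):
    c=viewer.camera(n); f=200/np.tan(np.radians(c["vertical_fov"])/2)
    h,w=c["img"].shape[:2]
    c["f"]=h/2/np.tan(np.radians(c["vertical_fov"])/2)
    c["Rm"]=cv2.Rodrigues(np.array(c["rvec"],float))[0]; c["t"]=np.array(c["tvec"],float).ravel(); return c
def cloud(c):
    z=c["range_z"]; h,w=z.shape; u,v=np.meshgrid(np.arange(w),np.arange(h))
    p=np.stack([(u-c["cx"])/c["f"]*z,(v-c["cy"])/c["f"]*z,z],-1)
    return (p-c["t"])@c["Rm"]
def ray(c,u,v,zp):
    d=c["Rm"].T@np.array([(u-c["cx"])/c["f"],(v-c["cy"])/c["f"],1]); o=-c["Rm"].T@c["t"]
    return o+d*(zp-o[2])/d[2]
E
python3 - <<'E'
from h import *
for n in("scene","top"):
    c=cam(n); cv2.imwrite(f"pics/{n}0.png",c["img"]); print(n,c["f"],c["cx"],c["cy"],-c["Rm"].T@c["t"], c["Rm"][2])
s=r.read_state(); print({k:np.round(v,3) for k,v in s.items()})
E
```

```text
pics
scene 386.328089033791 318.7363958604389 201.72956445834564 [-0.5926336   0.58139227  0.65032338] [ 0.80799766 -0.41921327 -0.41400484]
top 382.65109417616844 328.76343688520905 200.36881322262496 [0.24360733 0.02058577 1.44801627] [ 0.2141263   0.00122302 -0.97680522]
{'time': np.float64(0.1), 'joint_positions': array([ 1.13 ,  0.333, -0.065,  1.461,  0.022,  1.35 , -0.088]), 'joint_vel': array([-0.   , -0.002, -0.001, -0.001, -0.   , -0.   ,  0.002]), 'joint_torque': array([ 1.0000e-03, -6.2454e+01,  2.5000e-02, -3.9072e+01, -6.2000e-02,
        3.6000e-02,  0.0000e+00]), 'ee_pos': array([ 0.253, -0.571,  0.23 ]), 'eef_rot': array([ 0.838, -0.545, -0.001, -0.   ]), 'ft_force': array([ 0.803, -0.466, -1.48 ]), 'torque': array([-0.002,  0.04 , -0.002]), 'width': np.float64(0.087)}
```

View pics/scene0.png

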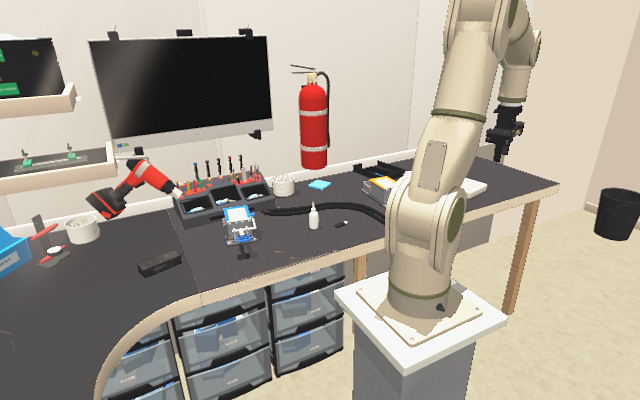

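View pics/top0.png

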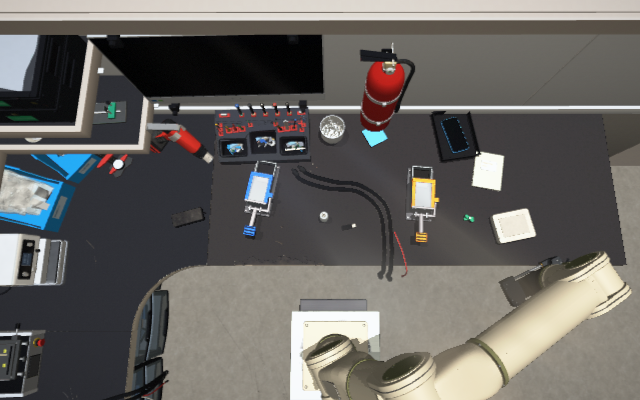

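The top view shows the orange dispenser at about (423,190), with its pad near (421,238) and the clip at (469,218). The blue one is at (258,190). In the scene view the arm hides the orange dispenser. Next I'll measure.

```bash
python3 - <<'E'
from h import *
c=cam("top"); im=c["img"]; P=cloud(c)
cv2.imwrite("pics/topz.png",cv2.resize(im[150:270,370:500],None,fx=5,fy=5,interpolation=cv2.INTER_NEAREST)[:600,:800])
hsv=cv2.cvtColor(im,cv2.COLOR_BGR2HSV)
m=cv2.inRange(hsv,(8,120,80),(28,255,255)); m[:150]=0;m[260:]=0;m[:,:380]=0;m[:,480:]=0
n,l,st,ce=cv2.connectedComponentsWithStats(m)
for i in range(1,n):
    if st[i,4]<8: continue
    q=P[l==i]; print(st[i],ce[i],np.round(np.median(q,0),4),np.round(q.min(0),3),np.round(q.max(0),3),'ray65',np.round(ray(c,*ce[i],.065),4))
# tall points around
box=(P[...,0]>.35)&(P[...,0]<.85)&(P[...,1]>-.45)&(P[...,1]<-.1)&(P[...,2]>.01)&(P[...,2]<.3)
for v in range(155,250,3): 
    print(v,[int(1000*x) for x in P[v,400:446:3,2]], np.round(P[v,423,:2],3))
E
```

```text
[411 177  28  31 271] [424.15867159 189.18450185] [ 0.5954 -0.3431  0.0717] [ 0.52  -0.397 -0.005] [ 0.652 -0.278  0.081] ray65 [ 0.5892 -0.3328  0.065 ]
[415 232  13  10 100] [420.71 236.87] [ 0.4107 -0.3111  0.0633] [ 0.396 -0.352 -0.005] [ 0.438 -0.291  0.07 ] ray65 [ 0.4112 -0.3108  0.065 ]
155 [-2, -5, -5, -1, 0, 2, 0, -2, 0, 0, -2, 0, 0, 1, 28, 5] [ 0.745 -0.352]
158 [0, -4, 0, -4, 3, -2, 0, 0, -3, 0, 1, 4, 0, -4, 27, 26] [ 0.732 -0.351]
161 [0, -1, 2, -1, -4, -2, 2, 0, 2, -5, -2, -2, 1, 4, 3, 0] [ 0.72  -0.351]
164 [-1, 0, 2, -4, 1, 2, -3, 1, 3, 2, -1, 0, 0, -3, 0, -4] [ 0.709 -0.351]
167 [-1, 0, 0, -1, 31, 34, 45, 36, 40, 33, 39, 0, -4, -5, 3, 0] [ 0.684 -0.34 ]
170 [0, -1, -6, 5, 36, 17, 11, 3, 14, 11, 27, 3, 2, 0, 3, -1] [ 0.679 -0.345]
173 [0, -2, 0, 5, 31, 17, 14, 14, 13, 11, 38, 0, 0, -3, 2, -2] [ 0.669 -0.347]
176 [0, 4, 0, 10, 39, 16, 11, 18, 10, 15, 35, 2, -2, 2, 0, 4] [ 0.654 -0.344]
179 [0, 0, 4, 5, 70, 69, 69, 73, 73, 70, 68, 0, -1, 6, 6, -4] [ 0.625 -0.328]
182 [-2, 0, 2, 4, 77, 70, 68, 68, 72, 71, 69, 74, 0, -1, 3, 0] [ 0.615 -0.328]
185 [-3, 2, 0, 7, 70, 71, 72,
[... 990 characters left out ...]
.48  -0.339]
224 [-4, 4, 1, -2, 0, -7, 0, 59, -6, -2, -4, -4, -2, 7, 0, -9] [ 0.469 -0.339]
227 [-2, 1, 0, 0, -2, -6, 0, 53, 0, 0, 0, 3, -2, -6, 4, 0] [ 0.457 -0.337]
230 [2, 0, -2, -4, 0, 0, -2, 62, -2, 2, -1, -1, -7, 1, 0, -1] [ 0.446 -0.338]
233 [-6, 6, 2, 0, 2, 0, 61, 60, 62, 0, 1, -3, -1, 3, 2, 0] [ 0.425 -0.32 ]
236 [3, 3, 0, -5, -6, 1, 58, 68, 65, -5, 6, 5, -4, -2, 0, -3] [ 0.415 -0.32 ]
239 [-5, 3, -2, 4, -2, 59, 62, 64, 65, 0, 3, 3, 5, -1, 0, -3] [ 0.404 -0.32 ]
242 [0, 1, 0, 0, 3, 0, 0, -5, 6, 0, 1, 2, 3, 4, -4, 1] [ 0.4   -0.334]
245 [-1, -2, 1, -4, 0, -4, -2, -1, 1, 2, -2, 3, -1, -2, -4, -3] [ 0.388 -0.334]
248 [2, 1, 0, 0, -1, -1, -1, 2, -1, -6, 2, 0, 1, 0, 0, 3] [ 0.377 -0.334]
```

View pics/topz.png

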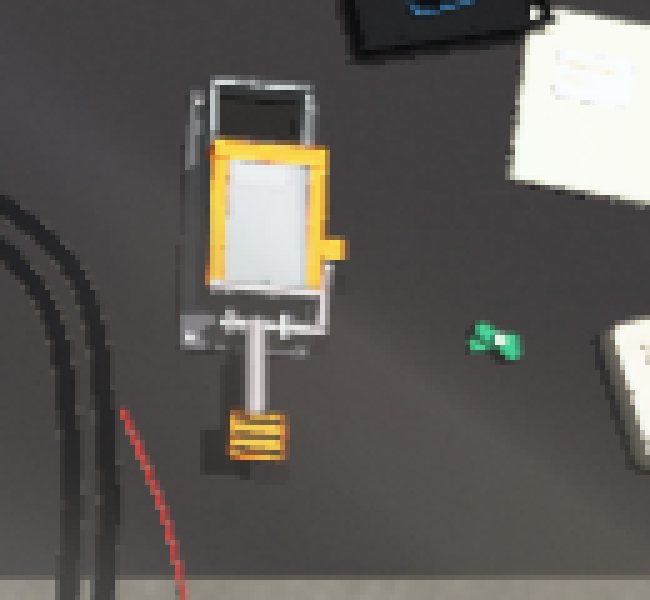

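```bash
python3 - <<'E'
from h import *
c=cam("top")
f=lambda u,v,z: ray(c,370+u/5-.4,150+v/5-.4,z)
pc=[f(*q,.065) for q in((230,410),(286,411),(230,459),(287,460))]
lc=[f(*q,.072) for q in((210,142),(328,148),(207,285),(323,292))]
print(np.round(pc,4),np.mean(pc,0)); print(np.round(lc,4),np.mean(lc,0))
pm=np.mean(pc,0);lm=np.mean(lc,0)
y=np.degrees(np.arctan2(*(lm-pm)[[1,0]])); print("yaw pad->lid",y,np.linalg.norm((lm-pm)[:2]))
for a,b in((0,2),(1,3)): d=lc[a]-lc[b]; print(np.degrees(np.arctan2(d[1],d[0])),np.linalg.norm(d))
for a,b in((0,1),(2,3)): d=lc[a]-lc[b]; print(np.degrees(np.arctan2(-d[0],d[1])),np.linalg.norm(d))
t=f(263,80,.04);d=t-pm;print(t,np.degrees(np.arctan2(d[1],d[0])),np.linalg.norm(d[:2]))
s=r.read_state();Rt=R.from_quat(s["eef_rot"]).as_matrix();print(Rt.round(3))
tgt=np.array([pm[0],pm[1],.15]);print("tool shift mm",Rt.T@(tgt-s["ee_pos"])*1000)
E
```

```text
[[ 0.4304 -0.2932  0.065 ]
 [ 0.4296 -0.3339  0.065 ]
 [ 0.3948 -0.2915  0.065 ]
 [ 0.394  -0.3326  0.065 ]] [ 0.41220635 -0.31278256  0.065     ]
[[ 0.6304 -0.2865  0.072 ]
 [ 0.6257 -0.3742  0.072 ]
 [ 0.5217 -0.2793  0.072 ]
 [ 0.5164 -0.364   0.072 ]] [ 0.5735447  -0.32600532  0.072     ]
yaw pad->lid -4.685302635854781 0.16187928824833644
-3.828055178983603 0.10900511843352502
-5.3348639251284675 0.10982362531870829
-3.0677881567545064 0.08779713504392474
-3.5686246486334547 0.08490238247578727
[ 0.68879472 -0.33670673  0.04      ] -4.943629581802366 0.27762112645209847
[[ 0.406 -0.914 -0.   ]
 [-0.914 -0.406  0.001]
 [-0.001  0.    -1.   ]]
tool shift mm [-171.60239624 -249.81353908   80.21410539]
```

The pad centre is about (0.412, -0.313) and the dispenser yaw about -4.5°. The measured sizes match the ones given: pad 41x36 mm, and 278 mm from pad to far end against 277 mm expected. Moving above the pad now, jaws across the lever and closed.

apply_moves(increments=[{"grip": 255, "xyz": [-30, -45, 0], "rotation": [0, 0, 5]}, {"grip": 255, "xyz": [-65, -95, 0], "rotation": [0, 0, 11]}, {"grip": 255, "xyz": [-100, -145, 20], "rotation": [0, 0, 17]}, {"grip": 255, "xyz": [-137, -200, 40], "rotation": [0, 0, 23]}, {"grip": 255, "xyz": [-172, -250, 60], "rotation": [0, 0, 28.5]}], squeeze=10)

```text
time: 0.82
ee_pos: [0.408, -0.3189, 0.173]
eef_rot: [-0.677, 0.736, 0.0, 0.0]
ft_force: [1.3, 0.2, 0.5]
width: 0.0448
```

```bash
cat > st.py <<'E'
from h import *
s=r.read_state();Rt=R.from_quat(s["eef_rot"]).as_matrix()
print(s["time"],s["ee_pos"].round(4) if hasattr(s["ee_pos"],'round') else s["ee_pos"],np.round(s["ft_force"],2),s["width"]);print(Rt.round(3), np.degrees(np.arctan2(Rt[1,0],Rt[0,0])))
print("to pad top z.09 tool shift mm",Rt.T@(np.array([.412,-.313,.09])-s["ee_pos"])*1000)
E
python3 st.py; python3 -c "
from h import *
c=cam('top');cv2.imwrite('pics/top1.png',cv2.resize(c['img'][150:270,370:500],None,fx=5,fy=5))
c=cam('scene');cv2.imwrite('pics/scene1.png',c['img'])"
```

```text
0.825 [ 0.408  -0.3189  0.173 ] [1.25 0.16 0.55] 0.044848124369451715
[[-0.083 -0.997  0.   ]
 [-0.997  0.083  0.   ]
 [-0.    -0.    -1.   ]] -94.74948936562106
to pad top z.09 tool shift mm [-6.18767386 -3.50582887 83.00089882]
```

View pics/top1.png

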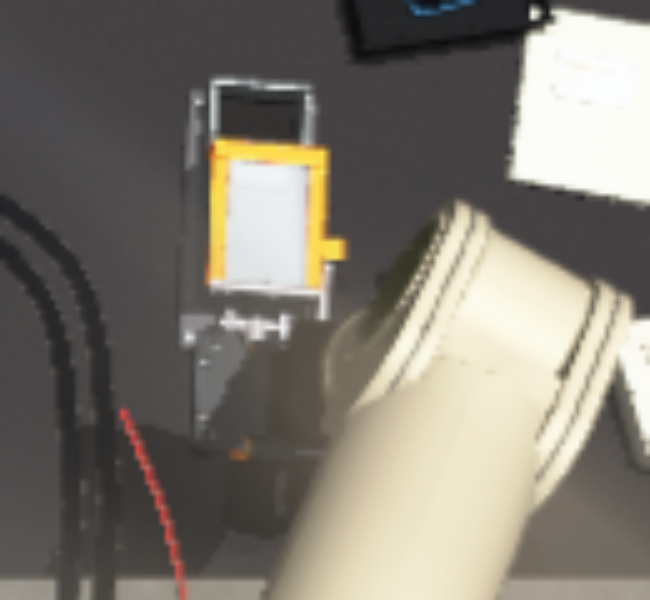

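View pics/scene1.png

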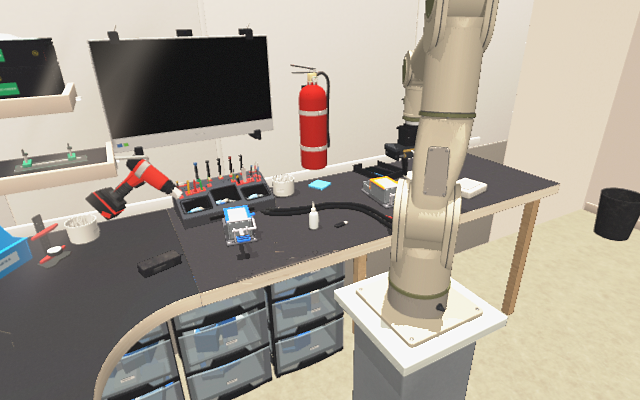

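The arm is over the pad; the lid and tray stay visible in the top view at about (268,215) in the crop. I'll wait for it to settle, then go down to just above the pad.

apply_moves(increments=[{"grip": 255, "xyz": [-6, -3.5, 20]}, {"grip": 255, "xyz": [-6, -3.5, 45]}, {"grip": 255, "xyz": [-6, -3.5, 70]}, {"grip": 255, "xyz": [-6, -3.5, 83]}, {"grip": 255, "xyz": [-6, -3.5, 83]}])

```text
$.increments[0]: bad value
```

```bash
python3 st.py
```

```text
0.925 [ 0.4101 -0.3137  0.1715] [-0.09  0.57  0.82] 0.03688301199694045
[[-0.073 -0.997 -0.002]
 [-0.997  0.073  0.005]
 [-0.004  0.002 -1.   ]] -94.19262926348085
to pad top z.09 tool shift mm [-0.43390156 -2.0342641  81.51489979]
```

apply_moves(increments=[{"grip": 255, "xyz": [0, -2, 20], "rotation": [0, 0, 0]}, {"grip": 255, "xyz": [0, -2, 45], "rotation": [0, 0, 0]}, {"grip": 255, "xyz": [0, -2, 70], "rotation": [0, 0, 0]}, {"grip": 255, "xyz": [0, -2, 82], "rotation": [0, 0, 0]}, {"grip": 255, "xyz": [0, -2, 82], "rotation": [0, 0, 0]}])

```text
time: 1.55
ee_pos: [0.4115, -0.3135, 0.0892]
eef_rot: [-0.681, 0.732, 0.003, 0.001]
ft_force: [0.4, 0.3, -0.1]
width: 0.0004
```

```bash
python3 st.py; python3 -c "
from h import *
c=cam('top');cv2.imwrite('pics/top2.png',cv2.resize(c['img'][150:270,370:500],None,fx=5,fy=5))
c=cam('scene');cv2.imwrite('pics/scene2.png',cv2.resize(c['img'][120:240,340:500],None,fx=5,fy=5))"
```

```text
1.55 [ 0.4115 -0.3135  0.0892] [ 0.41  0.3  -0.14] 0.0004195287843355924
[[-0.073 -0.997 -0.002]
 [-0.997  0.073  0.005]
 [-0.005  0.003 -1.   ]] -94.19168183960461
to pad top z.09 tool shift mm [-0.49076938 -0.42211963 -0.84523307]
```

View pics/top2.png

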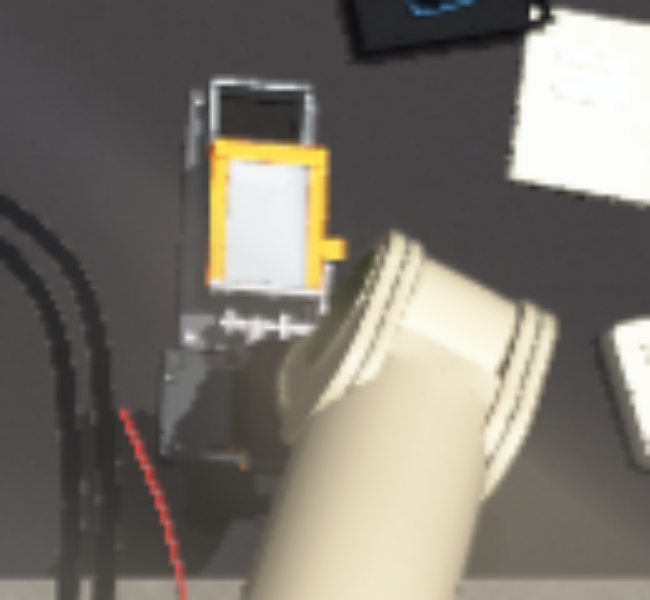

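View pics/scene2.png

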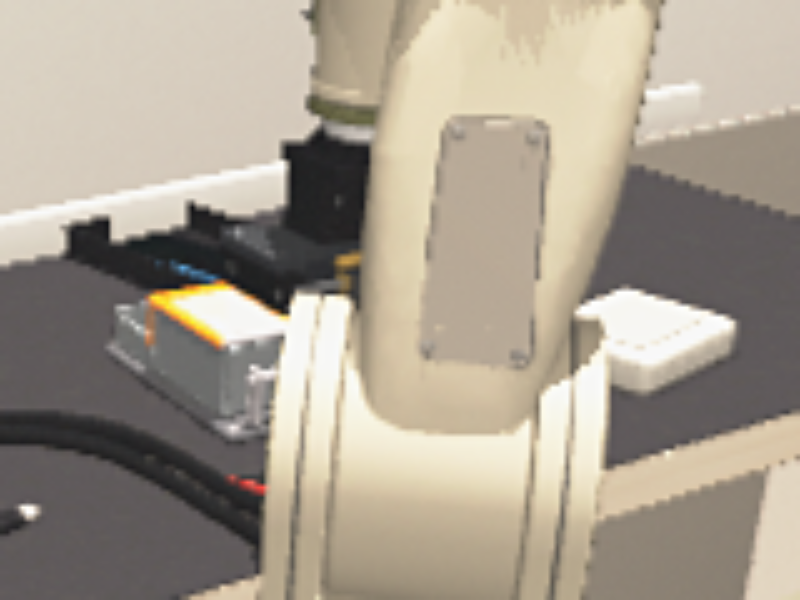

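The gripper is closed about 16 mm above the pad, and the lid is shut. Now pressing gently.

apply_moves(increments=[{"grip": 255, "xyz": [0, 0, 6], "rotation": [0, 0, 0]}, {"grip": 255, "xyz": [0, 0, 12], "rotation": [0, 0, 0]}, {"grip": 255, "xyz": [0, 0, 16], "rotation": [0, 0, 0]}, {"grip": 255, "xyz": [0, 0, 20], "rotation": [0, 0, 0]}, {"grip": 255, "xyz": [0, 0, 24], "rotation": [0, 0, 0]}])

```text
time: 2.28
ee_pos: [0.4115, -0.3138, 0.0662]
eef_rot: [-0.681, 0.733, 0.002, 0.001]
ft_force: [-5.2, 1.3, 5.9]
width: 0.001
```

apply_moves(increments=[{"grip": 255, "xyz": [0, 0, 5], "rotation": [0, 0, 0]}, {"grip": 255, "xyz": [0, 0, 9], "rotation": [0, 0, 0]}, {"grip": 255, "xyz": [0, 0, 13], "rotation": [0, 0, 0]}, {"grip": 255, "xyz": [0, 0, 17], "rotation": [0, 0, 0]}, {"grip": 255, "xyz": [0, 0, 20], "rotation": [0, 0, 0]}])

```text
time: 2.9
ee_pos: [0.4109, -0.3138, 0.0462]
eef_rot: [-0.681, 0.733, 0.003, 0.0]
ft_force: [-3.3, 1.7, 6.1]
width: 0.0004
```

```bash
python3 st.py; python3 -c "
from h import *
c=cam('top');cv2.imwrite('pics/top3.png',cv2.resize(c['img'][150:270,370:500],None,fx=5,fy=5))
c=cam('scene');cv2.imwrite('pics/scene3.png',cv2.resize(c['img'][120:240,340:500],None,fx=5,fy=5))"
```

```text
2.9 [ 0.4109 -0.3138  0.0462] [-3.34  1.71  6.08] 0.00039499367426820264
[[-0.074 -0.997 -0.003]
 [-0.997  0.074  0.004]
 [-0.004  0.004 -1.   ]] -94.23004388953613
to pad top z.09 tool shift mm [ -1.01907744  -0.87396593 -43.81308696]
```

View pics/top3.png

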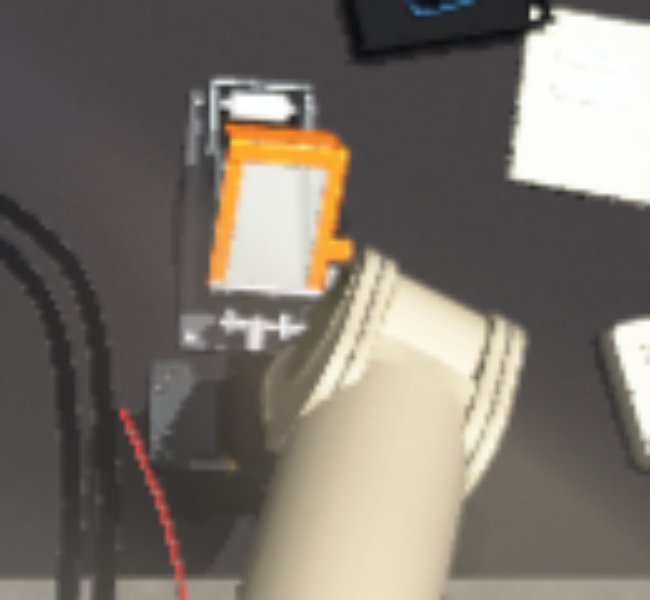

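View pics/scene3.png

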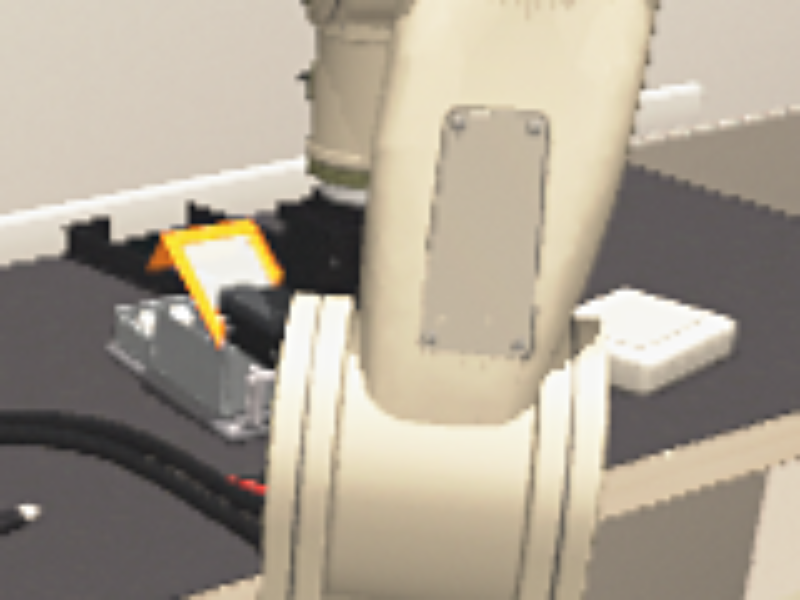

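The roller is already in the tray, at about (258,105) in the top crop, and the lid is well up. I'll press the last few mm onto the stop.

apply_moves(increments=[{"grip": 255, "xyz": [0, 0, 2], "rotation": [0, 0, 0]}, {"grip": 255, "xyz": [0, 0, 3.5], "rotation": [0, 0, 0]}, {"grip": 255, "xyz": [0, 0, 3.5], "rotation": [0, 0, 0]}])

```text
time: 3.38
ee_pos: [0.4111, -0.3138, 0.0429]
eef_rot: [-0.681, 0.733, 0.003, 0.0]
ft_force: [-1.8, 2.2, 5.9]
width: 0.0002
```

apply_moves(increments=[{"grip": 255, "xyz": [0, 0, 1.5], "rotation": [0, 0, 0]}, {"grip": 255, "xyz": [0, 0, 1.5], "rotation": [0, 0, 0]}])

```text
time: 3.62
ee_pos: [0.4113, -0.3139, 0.0423]
eef_rot: [-0.681, 0.733, 0.002, 0.0]
ft_force: [-4.4, 2.9, 13.0]
width: 0.0005
```

The force jumped to 13 N with almost no further travel, so the lever is on its stop. One look to confirm before easing it up.

```bash
python3 st.py; python3 -c "
from h import *
c=cam('top');cv2.imwrite('pics/top4.png',cv2.resize(c['img'][150:270,370:500],None,fx=5,fy=5))
P=cloud(c);print(np.nanmax(P[170:190,410:445,2]), np.sort(P[170:190,410:445,2].ravel())[-30::6])"
```

```text
3.625 [ 0.4113 -0.3139  0.0423] [-4.4   2.9  13.01] 0.0005148675929100797
[[-0.074 -0.997 -0.003]
 [-0.997  0.074  0.004]
 [-0.004  0.003 -1.   ]] -94.22715008719095
to pad top z.09 tool shift mm [ -1.11606829  -0.5041964  -47.66088947]
1.4480162701375445 [0.13767383 0.13857556 0.13960547 0.14024805 0.14209271]
```

View pics/top4.png

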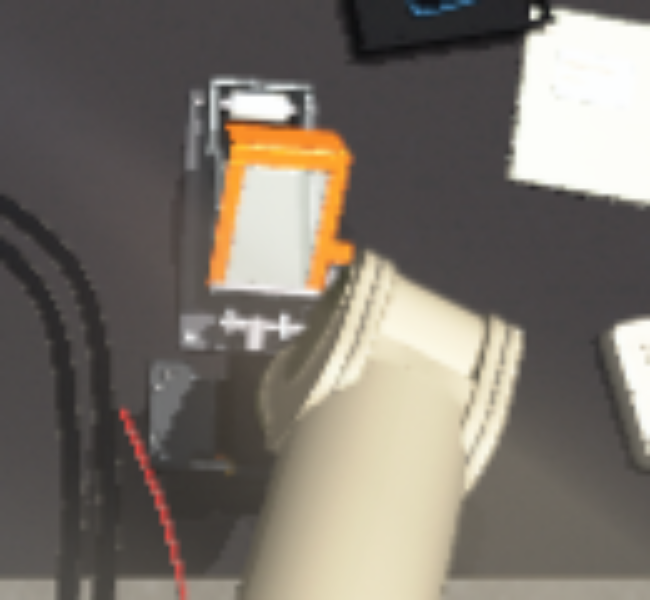

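The lid edge is about 137 mm high (135 expected), so it is wide open, and the roller is still in the tray at (258,105). Now easing up at about 14–16 mm/s.

apply_moves(increments=[{"grip": 255, "xyz": [0, 0, -1], "rotation": [0, 0, 0]}, {"grip": 255, "xyz": [0, 0, -3], "rotation": [0, 0, 0]}, {"grip": 255, "xyz": [0, 0, -5], "rotation": [0, 0, 0]}, {"grip": 255, "xyz": [0, 0, -7], "rotation": [0, 0, 0]}, {"grip": 255, "xyz": [0, 0, -9], "rotation": [0, 0, 0]}])

```text
time: 4.3
ee_pos: [0.4106, -0.3138, 0.0514]
eef_rot: [-0.68, 0.733, 0.003, -0.0]
ft_force: [-3.9, 1.8, 6.0]
width: 0.0004
```

apply_moves(increments=[{"grip": 255, "xyz": [0, 0, -2], "rotation": [0, 0, 0]}, {"grip": 255, "xyz": [0, 0, -4], "rotation": [0, 0, 0]}, {"grip": 255, "xyz": [0, 0, -6], "rotation": [0, 0, 0]}, {"grip": 255, "xyz": [0, 0, -8], "rotation": [0, 0, 0]}, {"grip": 255, "xyz": [0, 0, -10], "rotation": [0, 0, 0]}])

```text
time: 4.92
ee_pos: [0.4109, -0.3138, 0.0618]
eef_rot: [-0.681, 0.733, 0.003, 0.0]
ft_force: [-1.4, 0.9, 4.8]
width: 0.0003
```

apply_moves(increments=[{"grip": 255, "xyz": [0, 0, -2], "rotation": [0, 0, 0]}, {"grip": 255, "xyz": [0, 0, -4], "rotation": [0, 0, 0]}, {"grip": 255, "xyz": [0, 0, -5.5], "rotation": [0, 0, 0]}, {"grip": 255, "xyz": [0, 0, -7], "rotation": [0, 0, 0]}, {"grip": 255, "xyz": [0, 0, -8], "rotation": [0, 0, 0]}])

```text
time: 5.55
ee_pos: [0.4119, -0.314, 0.0703]
eef_rot: [-0.681, 0.733, 0.002, 0.0]
ft_force: [3.9, -0.2, 4.4]
width: 0.0005
```

apply_moves(increments=[{"grip": 255, "xyz": [0, 0, -1], "rotation": [0, 0, 0]}, {"grip": 255, "xyz": [0, 0, -2], "rotation": [0, 0, 0]}, {"grip": 255, "xyz": [0, 0, -3], "rotation": [0, 0, 0]}, {"grip": 255, "xyz": [0, 0, -4], "rotation": [0, 0, 0]}, {"grip": 255, "xyz": [0, 0, -5], "rotation": [0, 0, 0]}])

```text
time: 6.18
ee_pos: [0.4113, -0.3139, 0.075]
eef_rot: [-0.681, 0.733, 0.003, 0.0]
ft_force: [0.3, 0.0, -0.4]
width: 0.0005
```

apply_moves(increments=[{"grip": 255, "xyz": [0, 0, -3], "rotation": [0, 0, 0]}, {"grip": 255, "xyz": [0, 0, -10], "rotation": [0, 0, 0]}, {"grip": 255, "xyz": [0, 0, -30], "rotation": [0, 0, 0]}, {"grip": 255, "xyz": [0, 0, -60], "rotation": [0, 0, 0]}, {"grip": 255, "xyz": [0, 0, -90], "rotation": [0, 0, 0]}])

```text
time: 6.8
ee_pos: [0.4115, -0.3142, 0.1663]
eef_rot: [-0.681, 0.733, 0.003, 0.0]
ft_force: [1.0, 0.2, 0.7]
width: 0.0006
```

apply_moves(increments=[{"grip": 255, "xyz": [0, 15, -25], "rotation": [0, 0, 0]}, {"grip": 255, "xyz": [30, 30, -50], "rotation": [0, 0, 0]}, {"grip": 255, "xyz": [80, 45, -60], "rotation": [0, 0, 0]}, {"grip": 255, "xyz": [120, 60, -60], "rotation": [0, 0, 0]}, {"grip": 255, "xyz": [120, 60, -60], "rotation": [0, 0, 0]}])

```text
time: 7.42
ee_pos: [0.3405, -0.4326, 0.2263]
eef_rot: [-0.679, 0.735, 0.002, -0.0]
ft_force: [0.3, -0.2, 0.7]
width: 0.0006
```

```bash
python3 st.py; python3 -c "
from h import *
c=cam('top');cv2.imwrite('pics/top5.png',cv2.resize(c['img'][150:270,370:500],None,fx=5,fy=5));cv2.imwrite('pics/top5f.png',c['img'])
P=cloud(c);print('lid z',np.median(P[180:200,415:430,2]),'pad',np.median(P[234:240,418:423,2]))
print('roller',ray(c,370+258/5-.4,150+105/5-.4,.024))
d=cv2.absdiff(c['img'],cv2.imread('pics/top0.png')).max(2)[100:280,:470];print([ (x,y+100) for y,x in np.argwhere(d>60)][::20])"
```

```text
7.425 [ 0.3405 -0.4326  0.2263] [ 0.25 -0.17  0.73] 0.0006111201752685717
[[-0.079 -0.997 -0.004]
 [-0.997  0.079  0.003]
 [-0.003  0.004 -1.   ]] -94.54464076915427
to pad top z.09 tool shift mm [-124.54378502  -62.30691176  136.44434781]
lid z 0.07104925843553678 pad 0.06471212456027053
roller [ 0.6736212  -0.33582883  0.024     ]
[(np.int64(416), np.int64(168)), (np.int64(426), np.int64(169)), (np.int64(418), np.int64(171)), (np.int64(425), np.int64(172))]
```

View pics/top5.png

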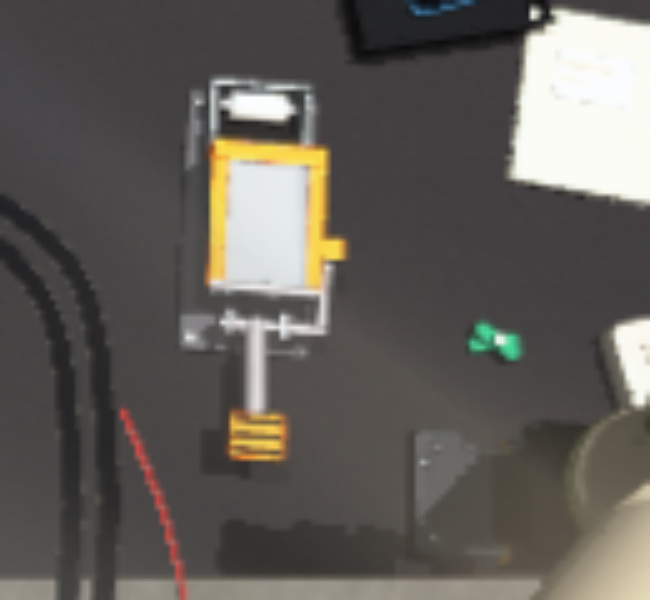

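View pics/top5f.png

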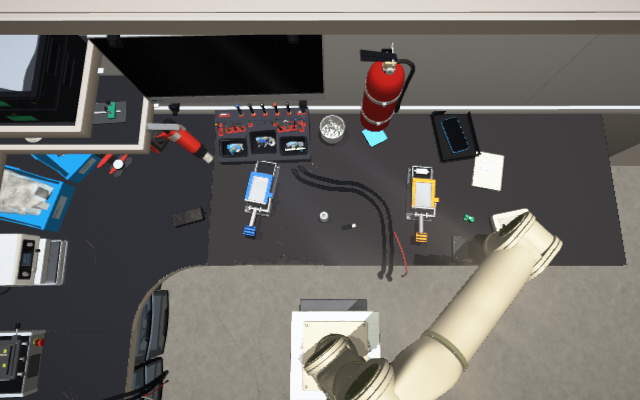

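The lid is shut and the pad is back up at 65 mm. The roller lies in the tray at crop (258,105). In the compared part of the top picture, only the roller has changed, and the clip at (469,218) has not moved. Handing in.

```bash
python3 -c "
from h import *
print(r.close_job())"
```

```text
the job is handed in; nothing more can be done
None
```

The orange dispenser's roller is in the catch tray, the lid is shut again, and I have handed in the job at about 7.4 s of robot time. I used the lever alone, with the gripper closed.

- **Press:** I pushed the orange pad down onto its stop. The force rose to 13 N and travel stopped. The lid edge measured about 137 mm high, against 135 mm expected wide open.
- **Release:** I eased the lever up over about 2 s, with contact force falling steadily from 6 N to about 4 N until the fingers lifted clear. Then I moved the arm away.
- **Last checks:** The lid is at 71 mm and the pad at 65 mm, both as at rest. The roller is at about (0.674, -0.336). Left of the arm, the top view differs from the first picture only at the roller. That area takes in the blue dispenser, the stick, the bottle, the brick and most of the clip, and by eye the clip has not moved.

No check failed or disagreed.

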